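# Load the degassing chamber, lid on, clamps down, dial to run

## Robot

A 6-joint arm with a two-finger parallel gripper is mounted at the origin on the work surface. World frame = base frame: x ahead of the robot, y to its left, z up, the work surface at z = 0. Lengths are in mm, angles in rad, forces in N, time in s.
With the tool pointing down it reaches from about 300 to 775 mm from the base axis. Payload 14.6 kg.
Tool frame: the origin (TCP) lies at the very end of the fingers, on their centre line; the grasp point (between the pads) lies 19 mm behind it; z points along the fingers, y is the line along which they close (so a half turn about z gives the same grasp; the last joint's range is limited). The gripper opens to 94 mm and grips with 3 to 60 N. Pads are 16 mm wide; open, the fingers measure 119 mm over their backs; the gripper's body (75 mm by 177 mm) begins 78 mm behind the grasp point.
Start: joints at [-1.367, 0.3, 1.521, -0, 1.321, -0.067], TCP at [147.12, -529.948, 205.446] pointing down, gripper open.
Joint ranges: [-3.03, 3.03], [-0.79, 2.21], [0.23, 2.52], [-1.04, 4.18], [0, 3.07], [-2.55, 2.55]. Speed limits (rad/s): [2.22, 2.22, 2.57, 3.14, 3.14, 3.14].

## Interface

Orientations are given as [roll, pitch, yaw] about the fixed x, y, z axes, in that order (R = Rz(yaw) Ry(pitch) Rx(roll)).
In Python, from cell import manip gives the robot as it stands.
- The arm moves only by the tool servo_tool, never from a script. Its argument "rows" is a list of rows, each a list of 7 numbers: the turn, a rotation vector about the world's x, y, z in degrees, then the shift along the world's x, y, z in mm, then the closure, from 0 (fully open) to 1 (shut). In form: [[rx, ry, rz, dx, dy, dz, fingers], ...]. A call has 1 to 20 rows; each row shifts and turns the commanded pose from where the row before left it; what a row does not reach is not made up. A row lasts 1/8 s, in which the tool goes at most 62.5 mm and 10.7 degrees, less where a joint would pass 70% of its speed; a pose out of reach is approached as far as the arm can. A call with a gripper value outside its range is refused whole. The fingers move at their own pace and stop on an object; "grip_force" is the grip in N (left out, the last holds). Time passes only in rows, so rows that do not move let the fingers close. It gives the time, the measured TCP pose, the force, the opening and the grip force at its end, in the units of the state.
- manip.read_state(): the state, without advancing time (a new reading comes with each control period).
- manip.camera(name): name is "scene" or "side" or "wrist"; returns the picture (384x512x3 uint8, red, green, blue); there is no depth.
- manip.camera_info(name): a dict with "fx", "fy", "cx", "cy" (pixels), "D" ([k1, k2, p1, p2, k3] as OpenCV has them; the pictures are not rectified), "position" and "rotation" of the camera in the world; the wrist camera has in their place "T_tool_cam" (4x4, takes a point from camera to tool coordinates, whose origin is the TCP and whose axes are the flange's). Camera axes: x right, y down, z forward; pixel columns grow to the right and rows downward; lengths in mm; the calibration is good to about 2 mm. A picture is of the moment at which its call begins: read the wrist's pose just before it. camera_info takes no time and is no camera call.
- manip.sign_off(): hands the job in; it is judged then, once.
The state is a dict: "clock": time; "joints": joint angles; "qd": joint speeds; "effort": joint torques, N m; "eef_pos": TCP position; "eef_rot": TCP orientation; "wrist_force": force on the tool from outside, world axes, zero at the start; "moment": the same for the moment, N m; "finger_gap": finger opening in mm; "finger_force": force on a finger pad.
Only numpy, scipy, OpenCV 4.12 (cv2) and the standard library are available. Lean on these libraries where they do the work, as an engineer would, in place of code of your own. Each camera call takes 0.05 s, during which the arm holds its last target. There are 200 camera calls.

## Task

Stand every filled mould cup that is on the counter upright inside the steel degassing chamber, then lay the clear lid squarely over the chamber so that it closes the opening all round, flat, centred and with its handle running towards the dial. Next swing both red-tipped clamps right down onto the lid, and last of all turn the dial until its white line points at the green mark. Leave the jar, carton and scissors where they are.

Things in the scene. Friction and masses are not known exactly. Their poses are not given: they have to be found in the camera images.
- unit: fixed degassing chamber. Origin under the centre of the square steel pot; x points away from the dial, y to clamp_left, z up. Pot: inside 180 x 180 mm, walls 6 mm, floor at z = 8 mm, rim at 60 mm. Blue deck, 35 mm high, on the -x side with the dial's axis at x = -146 mm. Clamp posts outside the pot at y = +-125 mm. Four cups fit two by two, centres at x, y = +-42 mm.
- lid: clear square lid with black edge, 206 x 206 x 8 mm, 0.36 kg, flat on the counter at first. Origin: centre of its underside, z up. On top, along its x axis, a black handle bar 110 long, 14 wide, 16 mm high, its middle 46 mm above the origin, 30 mm free beneath. On the chamber the origin is at the unit's z = 60 mm, x along the unit's x (either way round).
- lid_handle (a point): centre of the lid's handle bar, 46 mm above the lid's origin; axes as the lid's.
- clamp_left (a joint): hinge of the clamp on the unit's +y side, rad: 0 = level, rubber foot on the lid; 1.57 upright; 1.9 leaning outward (stop). Starts 1.6 to 1.9. Stays where left (about 2 N at the tip moves it). Hinge along the unit's x at y = 127, z = 82 mm; arm 80 long, 20 wide, 10 mm thick; red tip 20 x 24 x 14 mm.
- clamp_right (a joint): the same clamp on the unit's -y side, hinge at y = -127, z = 82 mm.
- clamp_left_tip (a point): on the upper face of clamp_left's red tip, 70 mm from the hinge; when raised this face looks outward, away from the pot.
- clamp_right_tip (a point): the same on clamp_right.
- dial (a joint): angle of the black dial, rad, growing clockwise seen from above. At 0 its white line points along the unit's -x. Marks on the deck: white at 0, 0.8 and 2.4, green at 1.6 (towards the unit's +y). Starts between 0 and 0.5. Stops at 0 and 2.5; stays where it is left.
- dial_grip (a point): on the dial's axis at the height to grip, 72 mm above the counter; turns with the dial. The grip is an upright bar 49 mm long (along this point's x), 14 mm thick and 32 mm high, its top 7 mm above this point; the white line is on the -x half of its top.
- unit_mark (a point): the green mark on the deck, 44 mm from the dial's axis.
- mould1: silicone mould cup filled with resin, blue: a base flange 62 mm across and 10 mm high with a round body 50 mm across above it, 44 mm tall in all, cream resin on top, 0.17 kg. Origin: centre of its underside, z up through the cup. May be absent.
- mould2: silicone mould cup filled with resin, lilac: a base flange 62 mm across and 10 mm high with a round body 50 mm across above it, 44 mm tall in all, cream resin on top, 0.17 kg. Origin: centre of its underside, z up through the cup. May be absent.
- mould3: silicone mould cup filled with resin, teal: a base flange 62 mm across and 10 mm high with a round body 50 mm across above it, 44 mm tall in all, cream resin on top, 0.17 kg. Origin: centre of its underside, z up through the cup. May be absent.
- mould4: silicone mould cup filled with resin, coral: a base flange 62 mm across and 10 mm high with a round body 50 mm across above it, 44 mm tall in all, cream resin on top, 0.17 kg. Origin: centre of its underside, z up through the cup. May be absent.
- jar: low glass jar, 66 mm across, 62 mm tall. Bystander. Origin under its centre.
- carton: open white carton, 85 x 110 x 55 mm, flaps up to 95 mm high. Bystander. Origin under its centre.
- scissors: orange-handled scissors, 195 mm long, lying flat; blades to its +x. Bystander. Origin near the pivot, underneath.
Mind the look-alikes: they are no part of the job. What is shaped like the mould2 but yellow is not meant. Leave any orange look-alike of the mould1 alone.

How it is judged (in metres and radians):
On the way, in this order (a step that is already met when the one before it is completed fails the run):
1. all the mould cups present stand upright in the chamber, let go (x of mould1 in the frame of unit between -0.075 and 0.075 m and y of mould1 in the frame of unit between -0.075 and 0.075 m and z of each of mould1, mould2, mould3, mould4 in the frame of unit below 0.02 m and angle between each of mould1, mould2, mould3, mould4's own z axis and vertical below 0.2 rad and x of mould2 in the frame of unit between -0.075 and 0.075 m and y of mould2 in the frame of unit between -0.075 and 0.075 m and x of mould3 in the frame of unit between -0.075 and 0.075 m and y of mould3 in the frame of unit between -0.075 and 0.075 m and x of mould4 in the frame of unit between -0.075 and 0.075 m and y of mould4 in the frame of unit between -0.075 and 0.075 m and contact force between the fingers and mould1 below 0.3 N and contact force between the fingers and mould2 below 0.3 N and contact force between the fingers and mould3 below 0.3 N and contact force between the fingers and mould4 below 0.3 N), for 0.2 s.
2. the lid lies flat, square and centred on the chamber (horizontal distance between lid and unit below 0.012 m and z of lid in the frame of unit between 0.055 and 0.065 m and angle between lid's own z axis and vertical below 0.05 rad and angle between the x axis of lid and the x axis of unit, either way round below 0.12 rad), for 0.2 s.
3. both clamps are down on the lid (all of step 2 and value of joint each of clamp_left, clamp_right below 0.08 rad), for 0.2 s.
4. the dial points at the green mark (value of joint dial between 1.45 and 1.75 rad), for 0.2 s.
At the end, for the whole second after the job is handed in: Every mould cup present stands upright (within 0.2 rad) in the chamber; the lid lies flat on the rim, centred within 12 mm, square within 0.12 rad, handle towards the dial; both clamps read below 0.08 rad; the dial is within 0.15 rad of the green mark (1.6) (all of step 3 and all of step 4 and x of mould1 in the frame of unit between -0.075 and 0.075 m and y of mould1 in the frame of unit between -0.075 and 0.075 m and z of each of mould1, mould2, mould3, mould4 in the frame of unit below 0.02 m and angle between each of mould1, mould2, mould3, mould4's own z axis and vertical below 0.2 rad and x of mould2 in the frame of unit between -0.075 and 0.075 m and y of mould2 in the frame of unit between -0.075 and 0.075 m and x of mould3 in the frame of unit between -0.075 and 0.075 m and y of mould3 in the frame of unit between -0.075 and 0.075 m and x of mould4 in the frame of unit between -0.075 and 0.075 m and y of mould4 in the frame of unit between -0.075 and 0.075 m and linear speed of lid below 0.01 m/s); the robot touches nothing.
It fails at once if jar: moved more than 30 mm (distance of jar from where it was at the start of the episode above 0.03 m).
It fails at once if carton: moved more than 30 mm (distance of carton from where it was at the start of the episode above 0.03 m).
It fails at once if scissors: moved more than 30 mm (distance of scissors from where it was at the start of the episode above 0.03 m).
Of mould1, mould2, mould3, mould4 only 2 to 4 are there at a start; the rules pass over those that are not, and their reading is None.
At some moment in a run one of mould1, mould2, mould3, mould4 may be knocked a few centimetres aside while the robot is not near it.
Once in a run the grip may slacken for a moment while it holds something.
It also fails if it takes over 210 s, if anything falls off the work surface, if the arm or the gripper's body presses on something with over 40 N, if the wrist force passes 120 N, or if a joint passes its speed limit or range.

## Working session

There is one attempt and no reset: what is moved stays moved. The work goes in short steps, Python scripts to look and compute and a tool call to move; the robot and the scene stay as the last step left them, time stands still between calls to the robot, and variables do not carry over. Pictures are saved under pics/ and viewed, at most 14 in all, crops included, and the job is handed in when it is done.

Besides the shell and the picture viewer there is one more tool, called after "Emit:" as name(argument=value, ...) on one line, values as JSON. servo_tool: Moves the arm, as the interface text tells. Its arguments: {"type":"object","properties":{"rows":{"type":"array","items":{"type":"array","items":{"type":"number"}}},"grip_force":{"type":"number"}},"required":["rows"]}

```bash
ls; mkdir -p pics
cat > h.py <<'E'
import numpy as np, cv2
from scipy.spatial.transform import Rotation as Ro
from cell import manip
def info(n):
    i=manip.camera_info(n); K=np.array([[i['fx'],0,i['cx']],[0,i['fy'],i['cy']],[0,0,1.]]); return i,K,np.array(i['D'],float)
def pose(n,st=None):
    i,K,D=info(n)
    if n=='wrist':
        st=st or manip.read_state(); T=np.eye(4); T[:3,:3]=Ro.from_euler('xyz',st['eef_rot']).as_matrix(); T[:3,3]=st['eef_pos']
        T=T@np.array(i['T_tool_cam']); return T[:3,:3],T[:3,3],K,D
    R=np.array(i['rotation'],float)
    if R.shape!=(3,3): R=Ro.from_euler('xyz',R).as_matrix()
    return R,np.array(i['position'],float),K,D
def at_z(P,uv,z):
    R,t,K,D=P; q=cv2.undistortPoints(np.array(uv,float).reshape(-1,1,2),K,D).reshape(-1,2)
    d=np.c_[q,np.ones(len(q))]@R.T; return t+d*((z-t[2])/d[:,2])[:,None]
def proj(P,X):
    R,t,K,D=P; return cv2.projectPoints((np.array(X,float).reshape(-1,3)-t)@R,np.zeros(3),np.zeros(3),K,D)[0].reshape(-1,2)
def snap(n,f):
    P=pose(n); im=manip.camera(n); cv2.imwrite('pics/'+f,cv2.cvtColor(im,cv2.COLOR_RGB2BGR)); np.savez('pics/'+f+'.npz',R=P[0],t=P[1],K=P[2],D=P[3]); return im,P
def load(f):
    z=np.load('pics/'+f+'.npz'); return cv2.imread('pics/'+f),(z['R'],z['t'],z['K'],z['D'])
E
python3 - <<'E'
from h import *
a,_=snap('scene','s0.png'); b,_=snap('side','d0.png'); 
for n in ('scene','side'): print(pose(n)[:2])
w,P=snap('wrist','w0.png'); print(P[:2])
c=np.vstack([cv2.resize(a,(800,600))]);cv2.imwrite('pics/s0b.png',c[:,:,::-1])
cv2.imwrite('pics/d0b.png',cv2.resize(b,(800,600))[:,:,::-1])
print(manip.read_state(), manip.camera_info('wrist')['T_tool_cam'])
E
```

```text
pics
(array([[-0.11788832,  0.55318949, -0.82467189],
       [ 0.99294376,  0.07641047, -0.09068699],
       [ 0.01284647, -0.82954374, -0.55829396]]), array([1388.86455251,  154.74814285,  664.61709482]))
(array([[ 9.99668376e-01, -2.57499986e-02,  2.74621969e-04],
       [-1.88400822e-02, -7.24057805e-01,  6.89481940e-01],
       [-1.75553168e-02, -6.89258465e-01, -7.24302823e-01]]), array([ 548.01231717, -717.82638834,  916.82947839]))
(array([[ 0.26772369, -0.93065391, -0.24941396],
       [-0.96349519, -0.25887341, -0.06827577],
       [-0.00102553,  0.25858819, -0.96598711]]), array([ 219.55840374, -510.70197936,  384.19723192]))
{'clock': 0.15, 'joints': array([-1.36661368e+00,  3.00316837e-01,  1.52142542e+00, -1.06116073e-05,
        1.32070562e+00, -6.66057426e-02]), 'qd': array([ 0.00105854, -0.00101518, -0.00345227, -0.00031815, -0.0008179 ,
       -0.00082975]), 'effort': array([-1.55864916e-03, -5.31965375e+01, -3.52822781e+01,  7.07783690e-02,
        2.36088753e-02, -6.07774268e-05]), 'eef_pos': array([ 147.07157396, -529.76728896,  205.03680495]), 'eef_rot': array([-3.14073864e+00, -4.66641783e-05,  2.70790998e-01]), 'wrist_force': array([-0.26741801,  0.11819157, -0.44952579]), 'moment': array([ 0.00786145, -0.03743025, -0.00652322]), 'finger_force': 0.0, 'finger_gap': 94.04266802016093} [[ 2.24609586e-04 -9.65967760e-01 -2.58662397e-01  7.49451717e+01]
 [ 9.99999974e-01  2.08219901e-04  9.07587233e-05  8.79555289e-01]
 [-3.38113421e-05 -2.58662411e-01  9.65967782e-01 -1.79237985e+02]
 [ 0.00000000e+00  0.00000000e+00  0.00000000e+00  1.00000000e+00]]
```

View pics/s0b.png

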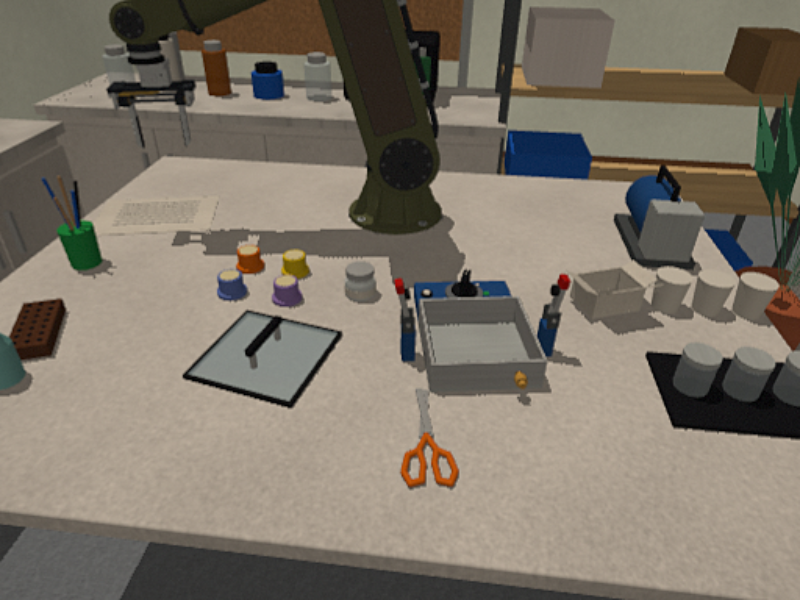

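View pics/d0b.png

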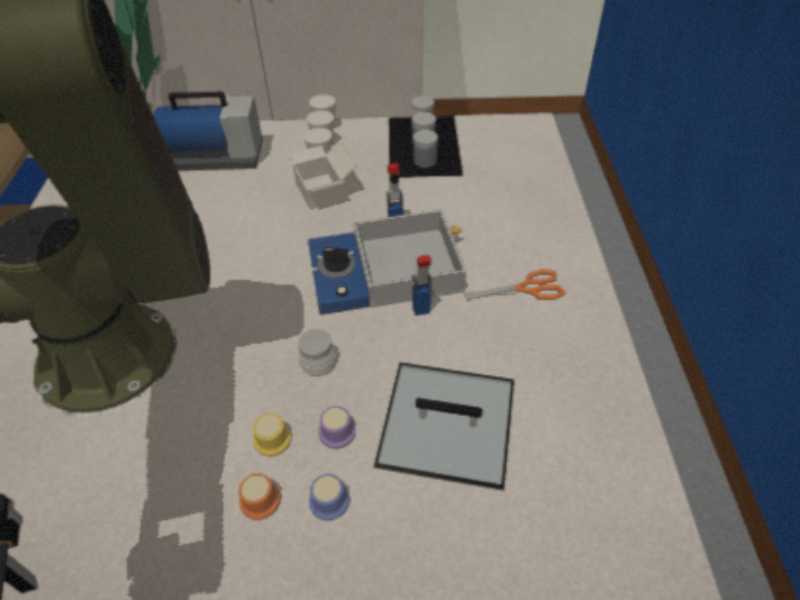

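The side view (800x600) shows four cup-shaped things: lilac (336,427), blue (328,495), yellow (270,432) and orange/coral (258,495). The yellow one is a look-alike. The last could be coral mould4 or the orange look-alike, so I'll check its colour in a close crop. Pot centre is about (410,258), lid (447,420), jar (317,350), scissors (520,288) and carton (325,178).

Run:
```python
from h import *
im,P=load('d0.png'); s=.64
c=im[240:345,140:250]
k=cv2.resize(c,None,fx=5,fy=5,interpolation=cv2.INTER_CUBIC)
cv2.imwrite('pics/c0.png',k)
hsv=cv2.cvtColor(im,cv2.COLOR_BGR2HSV)
def f(n,uv,z): print(n,at_z(P,np.array(uv)*s,z).round(0).tolist())
# flange centres approx at z 5, top centres at z 44
f('cuptops blue,lilac,yel,or',[(327,487),(336,419),(269,425),(256,486)],44)
f('lid corners',[(401,366),(514,378),(502,484),(377,466)],8)
f('handle ends',[(418,404),(480,412)],54)
f('pot rim outer corners',[(356,219),(445,212),(464,270),(369,290)],60)
for u,v in [(242,497),(258,507),(315,505),(328,512),(258,440),(323,435)]: print(u,v,im[int(v*s),int(u*s)][::-1],hsv[int(v*s),int(u*s)])
m=(hsv[...,1]>90)
m[:,:85]=0
n,l,st,ce=cv2.connectedComponentsWithStats(m.astype(np.uint8))
for i in range(1,n):
    if st[i,4]>60: 
        mm=l==i; print(st[i],ce[i].round(1),np.median(im[mm],0)[::-1],np.median(hsv[mm],0))
```

```text
cuptops blue,lilac,yel,or [[435.0, -292.0, 44.0], [442.0, -176.0, 44.0], [336.0, -184.0, 44.0], [329.0, -288.0, 44.0]]
lid corners [[549.0, -48.0, 8.0], [746.0, -80.0, 8.0], [699.0, -277.0, 8.0], [507.0, -241.0, 8.0]]
handle ends [[575.0, -158.0, 54.0], [673.0, -176.0, 54.0]]
pot rim outer corners [[462.0, 298.0, 60.0], [651.0, 314.0, 60.0], [675.0, 138.0, 60.0], [493.0, 92.0, 60.0]]
242 497 [172 105  64] [ 11 160 172]
258 507 [127  74  46] [ 10 163 127]
315 505 [ 78  83 109] [115  73 109]
328 512 [ 78  82 107] [116  69 107]
258 440 [135 114  54] [ 22 153 135]
323 435 [115  95 124] [141  60 124]
[ 85   0  13  53 252] [90.5 22.5] [33. 55. 41.] [71. 98. 55.]
[  277     0   235   384 34387] [455.4 140.6] [28. 50. 80.] [107. 167.  80.]
[  98   68   47   29 1116] [121.8  81.4] [42. 65. 96.] [107. 142.  96.]
[248 103   9  10  65] [251.8 107.4] [119.  35.  32.] [  1. 184. 119.]
[198 150  38  50 988] [216.8 177.2] [ 51.  74. 107.] [108. 130. 107.]
[329 172  33  20 323] [346.1 182.3] [169.  99.  63.] [ 11. 161. 169.]
[265 182  10  19 162] [269.6 191.6] [32.5 50.  74. ] [107. 145.  74.]
[162 265  24  27 352] [173.8 280.9] [154. 134.  70.] [ 23. 143. 154.]
[153 303  26  30 404] [166.1 320.4] [153.  92.  56.] [ 11. 159. 153.]
```

View pics/c0.png

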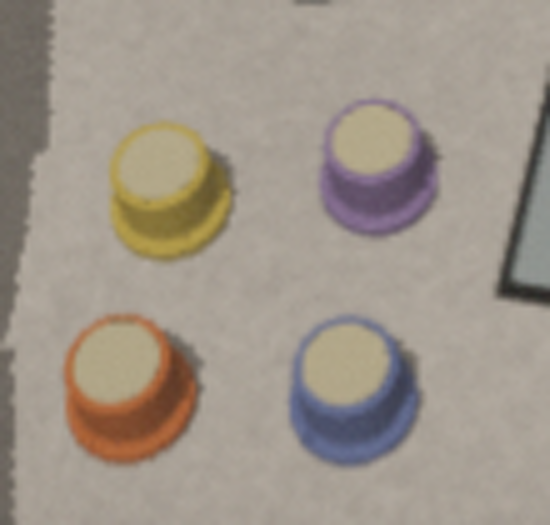

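The crop shows yellow at (165,185) and orange at (125,385), which has the same hue as the orange scissors, so both are look-alikes. Lilac at (375,165) is mould2 and blue at (350,385) is mould1. These two are the job; no teal or coral cup is in sight. I'll move over them for a close look.

Emit:
servo_tool(rows=[[0,0,8.2,30,30,0,0],[0,0,8.2,30,30,0,0],[0,0,8.2,30,30,0,0],[0,0,8.2,30,30,0,0],[0,0,8.2,30,30,0,0],[0,0,8.2,30,30,0,0],[0,0,8.2,30,30,0,0],[0,0,8.2,30,30,0,0],[0,0,8.2,30,30,0,0],[0,0,8.2,20,20,0,0],[0,0,0,0,0,0,0]])

```text
clock: 1.52
eef_pos: [437.8, -238.9, 205.2]
eef_rot: [-3.141, -0.0, 1.705]
wrist_force: [0.3, -0.3, -0.6]
finger_gap: 94.2
finger_force: 0.0
```

Run:
```python
from h import *
im,P=snap('wrist','w1.png'); print(P[1],manip.camera_info('wrist'))
cv2.imwrite('pics/w1b.png',cv2.resize(im,(800,600))[:,:,::-1])
print(at_z(load('s0.png')[1],[(5*.64,387*.64)],0))
```

```text
[ 427.71764479 -165.23123481  384.42387214] {'fx': 276.5312330143967, 'fy': 276.5312330143967, 'cx': 258.99701099236626, 'cy': 191.27401134398076, 'D': array([0.00303605, 0.        , 0.        , 0.        , 0.        ]), 'T_tool_cam': array([[ 2.24218489e-04, -9.65806199e-01, -2.59264992e-01,
         7.43794155e+01],
       [ 9.99999741e-01,  3.91039827e-05,  7.19154407e-04,
        -2.28403325e-01],
       [-6.84425491e-04, -2.59265086e-01,  9.65805957e-01,
        -1.79237333e+02],
       [ 0.00000000e+00,  0.00000000e+00,  0.00000000e+00,
         1.00000000e+00]])}
[[ 758.51948982 -563.29498362    0.        ]]
```

View pics/w1b.png

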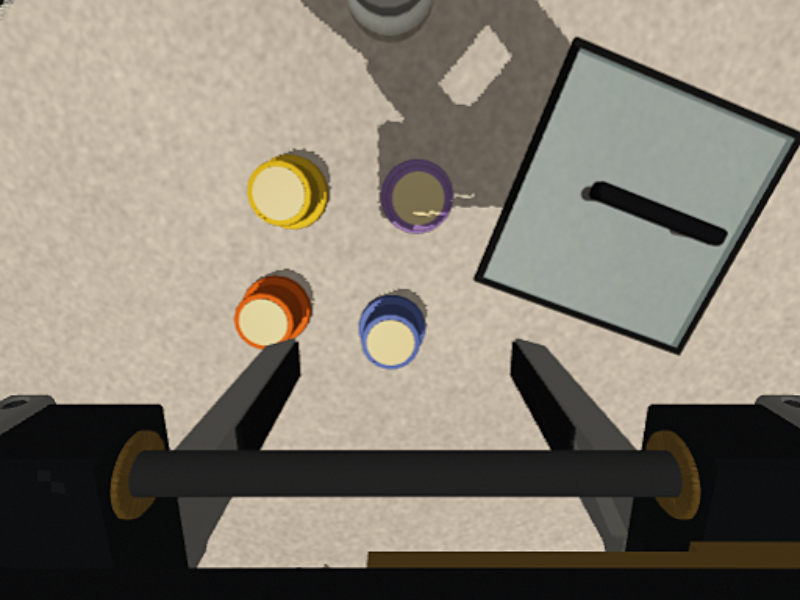

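The wrist view (800x600) shows blue's top at (390,342), lilac's at (418,198), the orange and yellow look-alikes at (265,322) and (280,193), and the lid with its handle from (593,190) to (726,238).

Run:
```python
from h import *
_,P=load('w1.png'); s=.64
f=lambda uv,z: at_z(P,np.array(uv)*s,z).round(1)
print('blue,lilac tops',f([(390,342),(418,198)],44).tolist())
print('flange',f([(393,328),(416,196)],5).tolist())
c=f([(576,40),(800,135),(680,352),(477,280)],8); print('lid',c.tolist(),c.mean(0))
h=f([(595,190),(724,239)],54); print('handle',h.tolist(),h.mean(0),np.degrees(np.arctan2(*(h[1]-h[0])[1::-1])))
```

```text
blue,lilac tops [[432.8, -294.4, 44.0], [439.4, -174.8, 44.0]]
flange [[434.4, -295.1, 5.0], [438.8, -174.5, 5.0]]
lid [[545.3, -41.3, 8.0], [742.7, -84.7, 8.0], [702.4, -281.7, 8.0], [502.9, -239.3, 8.0]] [ 623.325 -161.75     8.   ]
handle [[568.3, -151.3, 54.0], [674.6, -173.6, 54.0]] [ 621.45 -162.45   54.  ] -11.847905204132456
```

Emit:
servo_tool(rows=[[0,0,0,-4,-28,0,0],[0,0,0,0,-28,-10,0],[0,0,0,0,0,-45,0],[0,0,0,0,0,-45,0],[0,0,0,0,0,-45,0],[0,0,0,0,0,-30,0],[0,0,0,0,0,-14,0],[0,0,0,0,0,0,0],[0,0,0,0,0,0,1],[0,0,0,0,0,0,1],[0,0,0,0,0,0,1],[0,0,0,0,0,0,1],[0,0,0,0,0,0,1]], grip_force=25)

```text
clock: 3.2
eef_pos: [433.2, -296.0, 16.6]
eef_rot: [3.141, 0.0, 1.702]
wrist_force: [-0.7, 0.6, 1.7]
finger_gap: 49.6
finger_force: 25.0
```

Emit:
servo_tool(rows=[[0,0,0,0,0,20,1],[0,0,0,0,0,45,1],[0,0,0,0,0,50,1],[0,0,0,0,0,50,1],[0,0,0,14,30,50,1],[0,0,0,14,40,28,1],[0,0,0,14,40,0,1],[0,0,0,14,40,0,1],[0,0,0,14,40,0,1],[0,0,0,14,40,0,1],[0,0,0,14,40,0,1],[0,0,0,14,40,0,1],[0,0,0,14,40,0,1],[0,0,0,11,46,0,1],[0,0,0,0,0,0,1],[0,0,0,0,0,0,1]])

```text
clock: 5.2
eef_pos: [569.9, 99.7, 259.1]
eef_rot: [-3.141, 0.0, 1.702]
wrist_force: [0.0, 0.1, -1.1]
finger_gap: 49.3
finger_force: 25.0
```

Run:
```python
from h import *
im,P=snap('wrist','w2.png'); st=manip.read_state(); print(st['eef_pos'],st['finger_gap'],st['finger_force'])
cv2.imwrite('pics/w2b.png',cv2.resize(im,(800,600))[:,:,::-1])
```

```text
[569.95084281  99.23781072 259.35247389] 49.64410207021545 24.999692738056183
```

View pics/w2b.png

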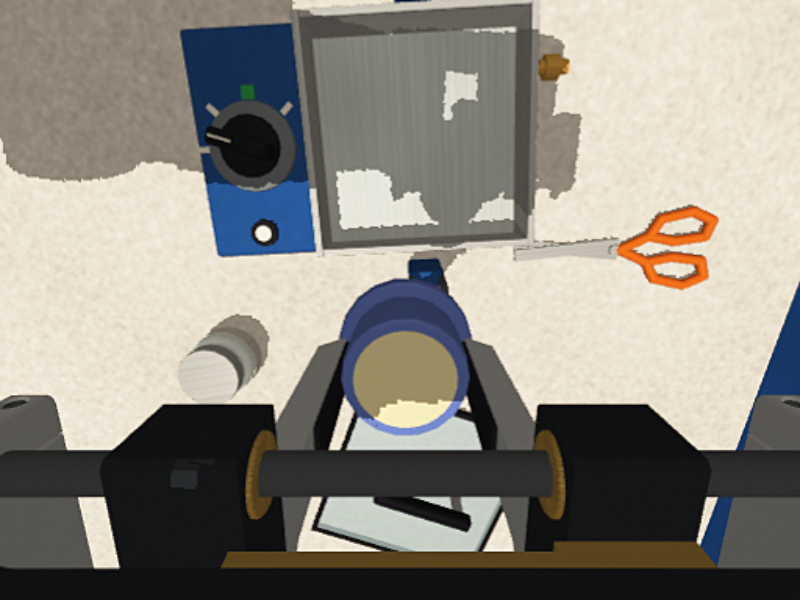

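The wrist view shows the pot rim's outer corners at (292,12), (538,2), (537,246) and (317,251). The dial is around (247,145), with its line towards (207,135), and the green mark is at (247,92). Blue hangs upright in the grip.

Run:
```python
from h import *
from scipy.optimize import least_squares
im,P=load('w2.png'); s=.64
c=np.array([(292,12),(538,2),(537,246),(317,251)])*s
print(at_z(P,c,60).round(1).tolist())
obs=[((292,12),(-96,96,60)),((538,2),(96,96,60)),((537,246),(96,-96,60)),((317,251),(-96,-96,60)),((247,92),(-146,44,35))]
uv=np.array([o[0] for o in obs])*s; X=np.array([o[1] for o in obs],float)
def W(p,X): c,d=np.cos(p[2]),np.sin(p[2]); return np.c_[p[0]+c*X[:,0]-d*X[:,1],p[1]+d*X[:,0]+c*X[:,1],X[:,2]]
r=least_squares(lambda p:(proj(P,W(p,X))-uv).ravel(),[580,210,.05]); p=r.x; print(p,np.degrees(p[2]),r.fun.reshape(-1,2).round(1).tolist())
ins=W(p,np.array([(a*90,b*90,z) for z in(60,8) for a,b in((-1,-1),(1,-1),(1,1),(-1,1))]))
out=W(p,np.array([(a*96,b*96,60) for a,b in((-1,-1),(1,-1),(1,1),(-1,1))]))
d=W(p,np.array([[-146,0,35],[-146,0,79],[-190,0,35],[-146,44,35]]))
k=cv2.resize(im,(800,600))
for q in (ins[:4],ins[4:],out): cv2.polylines(k,[(proj(P,q)/s).round().astype(int)],True,(0,0,255),1)
for q in proj(P,d)/s: cv2.circle(k,tuple(q.round().astype(int).tolist()),3,(0,255,255),-1)
cv2.imwrite('pics/w2c.png',cv2.resize(k[0:300,170:570],(800,600)))
l=at_z(P,np.array([(207,135),(229,141)])*s,79); print('line',l,d[1])
print('drop', W(p,np.array([[0,42,0],[0,-42,0.]])), 'clamp',W(p,np.array([[0,127,82],[0,-127,82.]])))
```

```text
[[457.6, 287.6, 60.0], [643.6, 318.9, 60.0], [682.2, 135.5, 60.0], [491.1, 105.8, 60.0]]
[5.68313172e+02 2.11237922e+02 1.75266698e-01] 10.042042061183041 [[-0.4, -1.4], [2.7, -3.1], [-2.2, 1.2], [-0.8, 4.1], [0.3, 0.8]]
line [[402.32238647 188.79609636  79.        ]
 [419.44726356 186.62579663  79.        ]] [424.54988181 185.77979131  79.        ]
drop [[560.98960025 252.59448456   0.        ]
 [575.63674372 169.8813587    0.        ]] clamp [[546.16808602 336.29229048  82.        ]
 [590.45825794  86.18355278  82.        ]]
```

View pics/w2c.png

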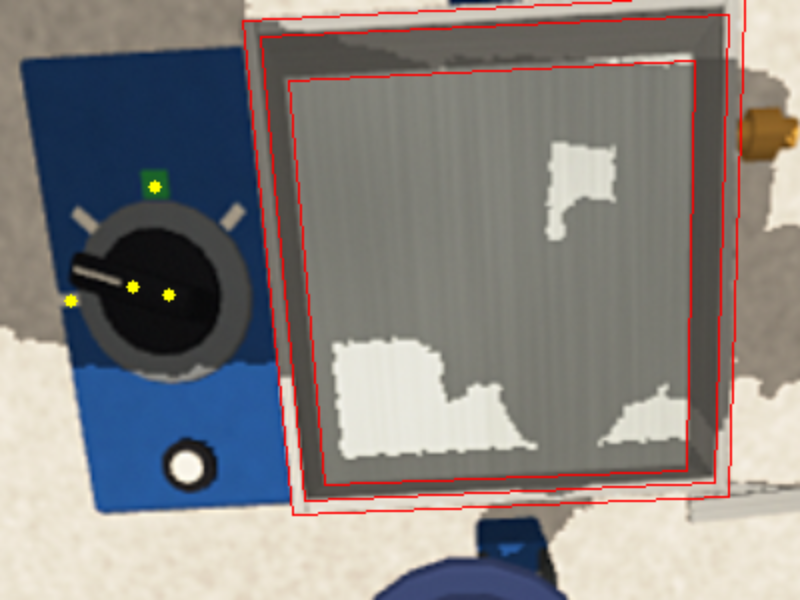

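Emit:
servo_tool(rows=[[0,0,2.5,13,35,0,1],[0,0,0,13,36,0,1],[0,0,0,0,0,-45,1],[0,0,0,0,0,-45,1],[0,0,0,0,0,-45,1],[0,0,0,0,0,-45,1],[0,0,0,0,0,-30,1],[0,0,0,0,0,-16,1],[0,0,0,0,0,-7,1],[0,0,0,0,0,0,1],[0,0,0,0,0,0,1],[0,0,0,0,0,0,0.35],[0,0,0,0,0,0,0.35],[0,0,0,0,0,0,0.35],[0,0,0,0,0,0,0.35]])

```text
clock: 7.12
eef_pos: [596.1, 171.1, 26.5]
eef_rot: [3.142, -0.0, 1.746]
wrist_force: [1.4, 0.1, 0.2]
finger_gap: 61.2
finger_force: 0.0
```

Emit:
servo_tool(rows=[[0,0,0,0,0,30,0.35],[0,0,0,0,0,50,0.35],[0,0,0,0,0,60,0.2],[0,0,0,0,0,60,0],[0,0,0,-16,-35,0,0],[0,0,0,-16,-35,0,0],[0,0,0,-16,-35,0,0],[0,0,0,-16,-35,0,0],[0,0,0,-16,-35,0,0],[0,0,0,-16,-35,0,0],[0,0,0,-16,-35,0,0],[0,0,0,-16,-35,0,0],[0,0,0,-16,-35,0,0],[0,0,0,-13,-30,0,0],[0,0,0,0,0,0,0]])

```text
clock: 9.0
eef_pos: [438.5, -175.2, 226.6]
eef_rot: [3.141, 0.0, 1.743]
wrist_force: [0.7, -0.1, 0.2]
finger_gap: 94.0
finger_force: 0.0
```

```bash
cat > tops.py <<'E'
from h import *
def blobs(im,P,lo,hi,z,amin=80,smin=60,vmin=20):
    hsv=cv2.cvtColor(im,cv2.COLOR_RGB2HSV); m=((hsv[...,0]>=lo)&(hsv[...,0]<=hi)&(hsv[...,1]>smin)&(hsv[...,2]>vmin)).astype(np.uint8)
    m=cv2.morphologyEx(m,cv2.MORPH_CLOSE,np.ones((3,3)))
    for c in cv2.findContours(m,cv2.RETR_EXTERNAL,cv2.CHAIN_APPROX_NONE)[0]:
        if cv2.contourArea(c)>amin:
            e=cv2.fitEllipse(cv2.convexHull(c)); print(np.round(e[0],1),np.round(e[1],1),at_z(P,[e[0]],z).round(1).tolist())
E
python3 - <<'E'
from tops import *
st=manip.read_state(); print(st['eef_pos'],st['eef_rot'])
im,P=snap('wrist','w3.png'); blobs(im,P,125,160,22)
cv2.imwrite('pics/w3b.png',im[:,:,::-1])
sc,Q=snap('side','d3.png'); print('side lilac');blobs(sc,Q,125,160,22,smin=40); print('blue'); blobs(sc,Q,108,124,22,smin=55)
cv2.imwrite('pics/m3.png',np.vstack([cv2.resize(im[0:225,100:400],(800,600))[:300],cv2.resize(sc[130:345,130:340],(600,600))[:300,:,:].repeat(1,0) if 0 else cv2.resize(sc[130:280,130:330],(800,600))[0:300]])[:,:,::-1])
E
```

```text
[ 438.52972357 -175.24677065  226.59408382] [3.14140937e+00 2.85411582e-04 1.74301146e+00]
[259.6 169.4] [40.9 43.3] [[438.8, -172.0, 22.0]]
side lilac
[215.3 275. ] [21.4 23.2] [[441.4, -182.4, 22.0]]
blue
[214.1 189.9] [ 7.3 24.3] [[423.3, 111.7, 22.0]]
[269.5 191.5] [12.  20.1] [[591.1, 99.4, 22.0]]
[221.7 156.8] [14.2 19.7] [[440.5, 259.6, 22.0]]
[ 17.1 116. ] [21.5 48.9] [[-341.6, 517.1, 22.0]]
[466.5 166.2] [181.5 447.9] [[1223.4, 186.6, 22.0]]
```

View pics/w3b.png

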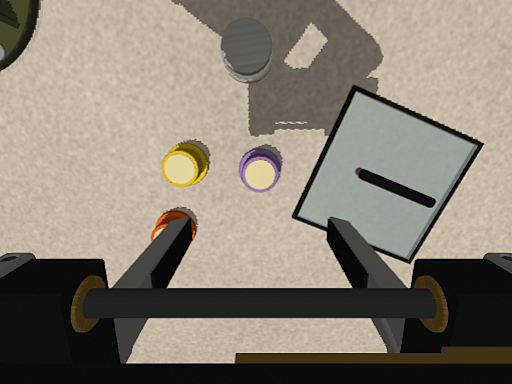

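The wrist view shows lilac unmoved, with its top at (260,175), right under the gripper. I'm going down to grasp it.

Emit:
servo_tool(rows=[[0,0,0,1,0,-50,0],[0,0,0,0,0,-50,0],[0,0,0,0,0,-50,0],[0,0,0,0,0,-40,0],[0,0,0,0,0,-20,0],[0,0,0,0,0,0,0],[0,0,0,0,0,0,1],[0,0,0,0,0,0,1],[0,0,0,0,0,0,1],[0,0,0,0,0,0,1],[0,0,0,0,0,0,1],[0,0,0,0,0,25,1],[0,0,0,0,0,50,1],[0,0,0,0,0,60,1],[0,0,0,0,0,60,1],[0,0,0,0,0,35,1],[0,0,0,0,0,0,1]])

```text
clock: 11.22
eef_pos: [440.7, -174.3, 248.5]
eef_rot: [3.138, 0.002, 1.746]
wrist_force: [-0.2, 0.3, -2.1]
finger_gap: 49.4
finger_force: 25.0
```

Emit:
servo_tool(rows=[[0,0,0,15,37,0,1],[0,0,0,15,37,0,1],[0,0,0,15,37,0,1],[0,0,0,15,37,0,1],[0,0,0,15,37,0,1],[0,0,0,15,37,0,1],[0,0,0,15,37,0,1],[0,0,0,14,35,0,1],[0,0,0,0,0,0,1]])

```text
clock: 12.35
eef_pos: [558.8, 121.8, 243.7]
eef_rot: [-3.138, -0.0, 1.748]
wrist_force: [-0.1, -0.0, -1.4]
finger_gap: 49.8
finger_force: 25.0
```

Run:
```python
from tops import *
st=manip.read_state(); print(st['eef_pos'],st['finger_gap'],st['eef_rot'])
im,P=snap('wrist','w4.png'); blobs(im,P,110,124,30)
cv2.imwrite('pics/w4b.png',im[:,:,::-1])
```

```text
[558.84726036 121.80315165 243.74468547] 49.78253152245422 [-3.13799272e+00 -2.84606097e-04  1.74804287e+00]
[291.5 138.9] [42.  42.9] [[594.9, 173.9, 30.0]]
```

View pics/w4b.png

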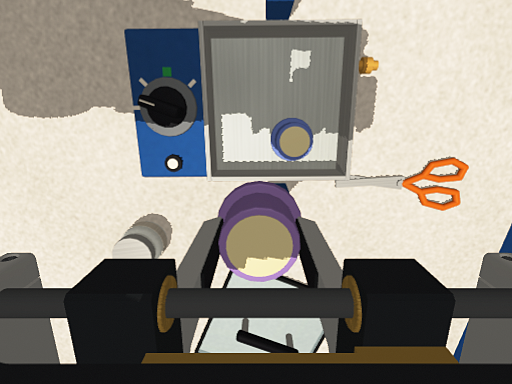

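Blue stands upright in the pot at (291,139), and lilac is in the grip at (260,235). I'll place lilac in the other half of the pot.

Emit:
servo_tool(rows=[[0,0,0,-5,39,0,1],[0,0,0,-5,38,0,1],[0,0,0,-5,38,0,1],[0,0,0,0,0,0,1],[0,0,0,0,0,-45,1],[0,0,0,0,0,-45,1],[0,0,0,0,0,-45,1],[0,0,0,0,0,-40,1],[0,0,0,0,0,-26,1],[0,0,0,0,0,-10,1],[0,0,0,0,0,-5,1],[0,0,0,0,0,0,1],[0,0,0,0,0,0,1]])

```text
clock: 14.02
eef_pos: [544.5, 235.1, 31.4]
eef_rot: [3.14, -0.0, 1.746]
wrist_force: [-0.7, 0.7, -0.7]
finger_gap: 49.8
finger_force: 25.0
```

Emit:
servo_tool(rows=[[0,0,0,0,0,-3,1],[0,0,0,0,0,-2,1],[0,0,0,0,0,0,1]])

```text
clock: 14.4
eef_pos: [544.0, 235.0, 25.3]
eef_rot: [-3.141, 0.0, 1.746]
wrist_force: [-0.2, 0.4, -1.4]
finger_gap: 49.6
finger_force: 25.0
```

Emit:
servo_tool(rows=[[0,0,0,0,0,0,0.35],[0,0,0,0,0,0,0.35],[0,0,0,0,0,0,0.35],[0,0,0,0,0,30,0.35],[0,0,0,0,0,50,0.35],[0,0,0,0,0,60,0.2],[0,0,0,0,0,60,0],[0,0,0,4,-40,20,0],[0,0,0,4,-40,0,0],[0,0,0,4,-40,0,0],[0,0,0,0,0,0,0]])

```text
clock: 15.78
eef_pos: [556.3, 113.0, 245.7]
eef_rot: [3.141, 0.0, 1.743]
wrist_force: [-0.0, 0.0, -0.3]
finger_gap: 94.2
finger_force: 0.0
```

Run:
```python
from tops import *
st=manip.read_state(); print(st['eef_pos'],st['finger_gap'],st['eef_rot'])
im,P=snap('wrist','w5.png'); blobs(im,P,110,124,30); blobs(im,P,125,160,30)
cv2.imwrite('pics/w5b.png',cv2.resize(im[:300,:400],(800,600),interpolation=cv2.INTER_CUBIC)[:,:,::-1])
```

```text
[556.34283802 113.04856881 245.66233447] 94.15679952391399 [3.14129519e+00 2.08454268e-04 1.74261480e+00]
[293.5 132.4] [42.2 42.9] [[594.7, 174.1, 30.0]]
[265.3  80.6] [43.5 47.2] [[544.0, 234.0, 30.0]]
```

View pics/w5b.png

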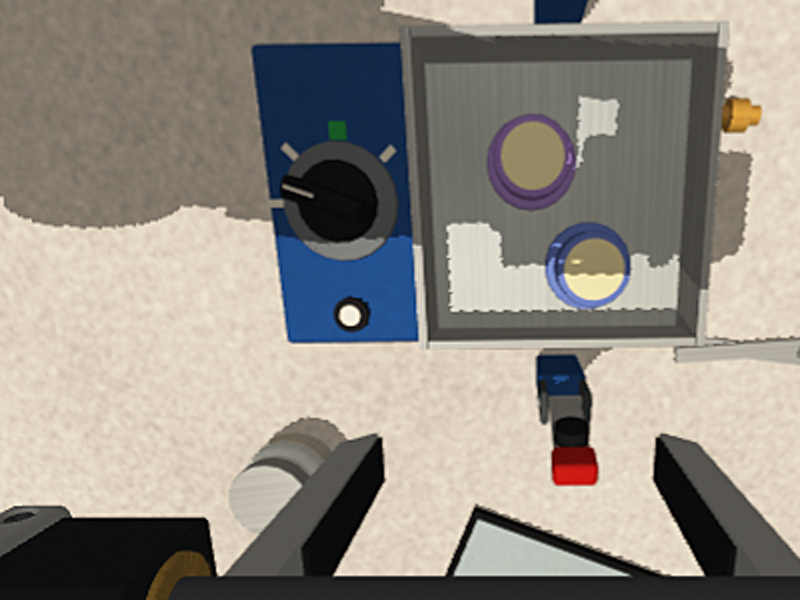

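Both cups stand upright in the pot: lilac's top is at (532,155) and blue's at (596,268) in the 2x crop. Clamp_right's red tip is at (575,467). I'll refit the unit pose and locate the clamps.

Run:
```python
from h import *
from scipy.optimize import least_squares
im,P=load('w5.png')
m=lambda a:(-146-44*np.cos(a),44*np.sin(a),35)
obs=[((402,27),(-96,96,60)),((728,21),(96,96,60)),((703,347),(96,-96,60)),((421,347),(-96,-96,60)),((338,130),m(1.6)),((277,204),m(0)),((291,152),m(.8)),((388,153),m(2.4))]
uv=np.array([o[0] for o in obs])/2; X=np.array([o[1] for o in obs],float)
def W(p,X): X=np.atleast_2d(X);c,d=np.cos(p[2]),np.sin(p[2]); return np.c_[p[0]+c*X[:,0]-d*X[:,1],p[1]+d*X[:,0]+c*X[:,1],X[:,2]]
r=least_squares(lambda p:(proj(P,W(p,X))-uv).ravel(),[568,211,.17]); p=r.x; print(p,np.degrees(p[2]),r.fun.reshape(-1,2).round(1).tolist())
for a in (1.6,1.7,1.8,1.9): # clamp right tip end/top
    print(a,(proj(P,W(p,[(0,-127+70*np.cos(a)-10*np.sin(a),82+70*np.sin(a)),(0,-127+85*np.cos(a),82+85*np.sin(a)),(0,-127,82)]))*2).round(0).tolist())
D=W(p,[[-146,0,79.]]); l=at_z(P,np.array([(283,187),(312,197)])/2,79); print(D,l)
v=l[0]-D[0]; print('dial',np.arctan2(np.sin(p[2]+np.pi-np.arctan2(v[1],v[0])),np.cos(p[2]+np.pi-np.arctan2(v[1],v[0]))))
v=l[0]-l[1]; print('dial',p[2]+np.pi-np.arctan2(v[1],v[0]))
```

```text
[5.67811832e+02 2.12987696e+02 1.82577843e-01] 10.460939834357548 [[-1.1, -0.9], [1.2, 0.1], [0.9, -0.3], [-1.1, 1.2], [0.1, 0.5], [-0.1, -0.6], [0.1, 0.0], [-0.1, 0.5]]
1.6 [[574.0, 462.0], [578.0, 456.0], [564.0, 402.0]]
1.7 [[574.0, 473.0], [577.0, 471.0], [564.0, 402.0]]
1.8 [[574.0, 484.0], [577.0, 485.0], [564.0, 402.0]]
1.9 [[573.0, 493.0], [576.0, 497.0], [564.0, 402.0]]
[[424.23851017 186.47918155  79.        ]] [[402.31459497 188.92506318  79.        ]
 [419.59078452 186.25052038  79.        ]]
dial 0.29368069364074545
dial 0.3361694937940074
```

Emit:
servo_tool(rows=[[0,0,8.5,8,-34,0,0],[0,0,8.5,8,-34,0,0],[0,0,8.5,8,-34,0,0],[0,0,8.5,8,-34,0,0],[0,0,8.5,8,-34,0,0],[0,0,8.5,8,-35,0,0],[0,0,8.5,9,-35,0,0],[0,0,8.5,9,-35,0,0],[0,0,0,0,0,-40,0],[0,0,0,0,0,-30,0],[0,0,0,0,0,0,0],[0,0,0,0,0,0,0]])

```text
clock: 17.32
eef_pos: [622.9, -159.4, 177.0]
eef_rot: [-3.141, 0.002, 2.933]
wrist_force: [-0.6, 0.5, -0.8]
finger_gap: 93.8
finger_force: 0.0
```

Run:
```python
from tops import *
st=manip.read_state(); print(st['eef_pos'],st['finger_gap'],st['eef_rot'])
im,P=snap('wrist','w6.png')
cv2.imwrite('pics/w6b.png',cv2.resize(im,(800,600),interpolation=cv2.INTER_CUBIC)[:,:,::-1])
```

```text
[ 622.8837101  -159.37551737  177.04159862] 93.83472974842743 [-3.14146360e+00  1.89051969e-03  2.93319249e+00]
```

View pics/w6b.png

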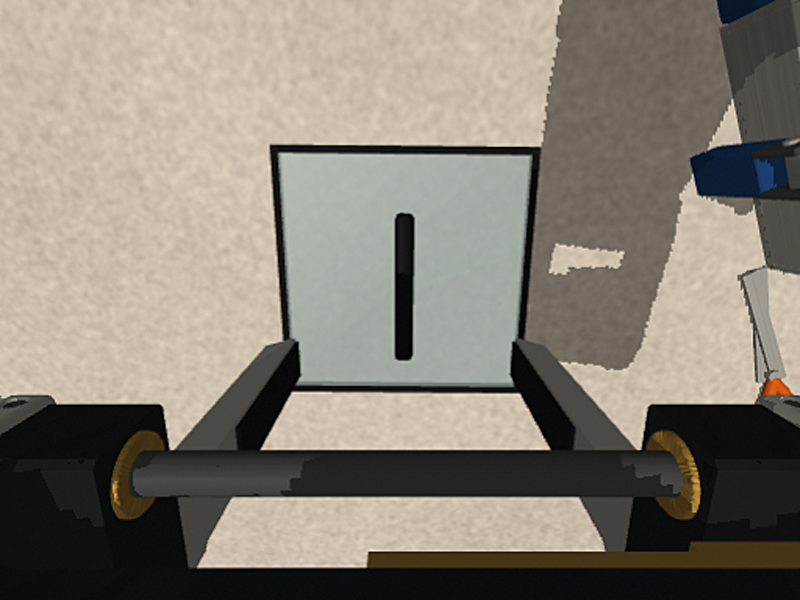

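The handle runs from (404,214) to (403,359), upright in the picture and squarely between the fingers. The lid's corners are at (271,147), (539,149), (522,390) and (288,386).

Run:
```python
from tops import *
_,P=load('w6.png'); s=.64
h=at_z(P,np.array([(404.5,213),(403.5,360)])*s,54); v=h[0]-h[1]; print(h.round(1),h.mean(0),np.linalg.norm(v),np.degrees(np.arctan2(v[1],v[0])))
c=at_z(P,np.array([(271,146),(540,148),(524,391),(288,386)])*s,8); print(c.round(1).tolist(),c.mean(0))
```

```text
[[ 569.1 -149.    54. ]
 [ 675.5 -172.3   54. ]] [ 622.28570627 -160.644165     54.        ] 108.87949029379949 167.66956667608153
[[502.2, -238.8, 8.0], [545.9, -38.6, 8.0], [745.7, -78.2, 8.0], [697.9, -281.4, 8.0]] [ 622.92326867 -159.21559214    8.        ]
```

Emit:
servo_tool(rows=[[0,0,0,0,-1,-50,0],[0,0,0,0,0,-50,0],[0,0,0,0,0,-35,0],[0,0,0,0,0,-14,0],[0,0,0,0,0,0,0.5],[0,0,0,0,0,0,1],[0,0,0,0,0,0,1],[0,0,0,0,0,0,1],[0,0,0,0,0,0,1],[0,0,0,0,0,0,1],[0,0,0,0,0,0,1],[0,0,0,0,0,0,1]], grip_force=50)

```text
clock: 18.88
eef_pos: [622.1, -160.9, 26.4]
eef_rot: [3.142, -0.0, 2.932]
wrist_force: [0.3, 0.1, 0.4]
finger_gap: 17.6
finger_force: 0.0
```

Emit:
servo_tool(rows=[[0,0,0,0,0,0,1],[0,0,0,0,0,0,1],[0,0,0,0,0,0,1],[0,0,0,0,0,20,1],[0,0,0,0,0,40,1],[0,0,0,0,0,50,1],[0,0,0,0,0,50,1],[0,0,0,0,0,50,1],[0,0,0,0,0,15,1],[0,0,0,0,0,0,1]])

```text
clock: 20.12
eef_pos: [622.0, -161.0, 251.3]
eef_rot: [-3.142, 0.0, 2.932]
wrist_force: [-0.2, -0.3, -3.9]
finger_gap: 13.4
finger_force: 50.0
```

Emit:
servo_tool(rows=[[0,0,2.2,-5,30,0,1],[0,0,2.2,-5,36,0,1],[0,0,2.2,-5,38,0,1],[0,0,2.2,-5,38,0,1],[0,0,2.2,-5,38,0,1],[0,0,2.2,-5,38,0,1],[0,0,2.2,-5,38,0,1],[0,0,2.2,-5,38,0,1],[0,0,2.2,-7,38,0,1],[0,0,2.6,-7,30,0,1],[0,0,0,0,12,0,1],[0,0,0,0,0,0,1],[0,0,0,0,0,0,1]])

```text
clock: 21.75
eef_pos: [568.3, 212.0, 250.8]
eef_rot: [-3.141, -0.001, -2.961]
wrist_force: [-0.3, -0.0, -3.4]
finger_gap: 13.5
finger_force: 50.0
```

Run:
```python
from tops import *
st=manip.read_state(); print(st['eef_pos'],st['finger_gap'],st['eef_rot'])
sc,Q=snap('side','d7.png'); print('lilac');blobs(sc,Q,125,160,22,smin=40,amin=30)
im,P=snap('wrist','w7.png'); 
k=cv2.resize(im,(800,600),interpolation=cv2.INTER_CUBIC)[:,:,::-1]
cv2.imwrite('pics/w7b.png',k)
```

```text
[568.31953667 211.99806656 250.77975008] 13.531213137510298 [-3.14122521e+00 -9.58520808e-04 -2.96120256e+00]
lilac
[253.5 161.5] [17.9 18.4] [[544.8, 233.0, 22.0]]
```

View pics/w7b.png

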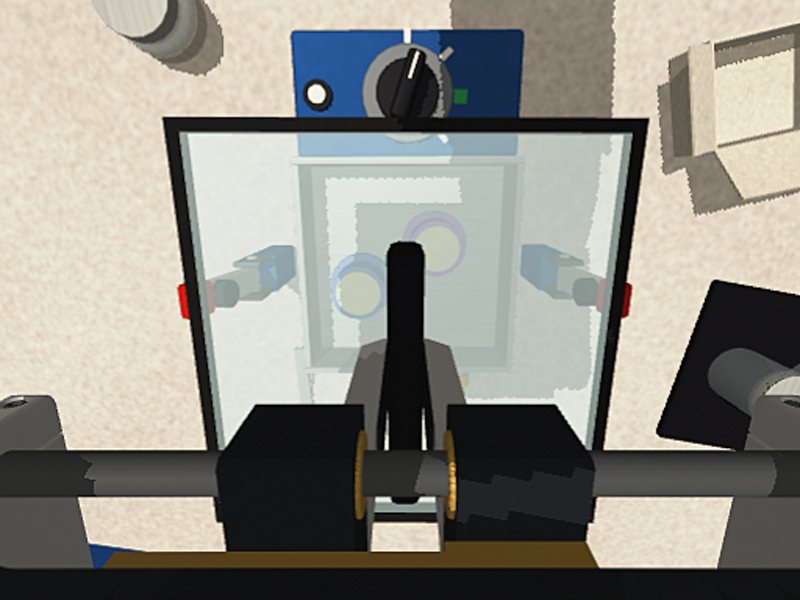

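The lid hangs level and square over the pot. Its handle points at the dial, both cups show through it at (360,285) and (436,243), and the clamps (185,300) and (626,300) are clear. I'll lower it now.

Emit:
servo_tool(rows=[[0,0,0,-0.5,1,-30,1],[0,0,0,0,0,-40,1],[0,0,0,0,0,-40,1],[0,0,0,0,0,-30,1],[0,0,0,0,0,-15,1],[0,0,0,0,0,-6,1],[0,0,0,0,0,0,1],[0,0,0,0,0,0,1]])

```text
clock: 22.85
eef_pos: [568.1, 214.2, 91.6]
eef_rot: [3.141, 0.002, -2.96]
wrist_force: [0.4, -0.7, -2.4]
finger_gap: 13.7
finger_force: 50.0
```

Emit:
servo_tool(rows=[[0,0,0,0,-0.5,-2,1],[0,0,0,0,0,-2,1],[0,0,0,0,0,-1,1],[0,0,0,0,0,0,1],[0,0,0,0,0,0,1]])

```text
clock: 23.48
eef_pos: [567.7, 213.6, 86.4]
eef_rot: [3.142, 0.001, -2.96]
wrist_force: [-4.0, -1.1, 6.3]
finger_gap: 13.2
finger_force: 50.0
```

Emit:
servo_tool(rows=[[0,0,0,0,0,0,0.6],[0,0,0,0,0,0,0.6],[0,0,0,0,0,0,0.6],[0,0,0,0,0,0,0.6],[0,0,0,0,0,30,0.6],[0,0,0,0,0,60,0.6],[0,0,0,0,0,60,0.6],[0,0,0,14,2,30,0.6],[0,0,0,20,4,0,0.6],[0,0,0,0,0,0,0.6]])

```text
clock: 24.72
eef_pos: [601.9, 219.5, 264.7]
eef_rot: [-3.141, -0.001, -2.96]
wrist_force: [-0.4, -0.3, -0.7]
finger_gap: 37.8
finger_force: 0.0
```

Run:
```python
from tops import *
st=manip.read_state(); print(st['eef_pos'],st['finger_gap'],st['eef_rot'])
im,P=snap('wrist','w8.png'); 
k=cv2.resize(im,(800,600),interpolation=cv2.INTER_CUBIC)[:,:,::-1]
cv2.imwrite('pics/w8b.png',k)
```

```text
[601.94759163 219.51499106 264.69478871] 37.816412665583364 [-3.14147281e+00 -8.01614075e-04 -2.96001947e+00]
```

View pics/w8b.png

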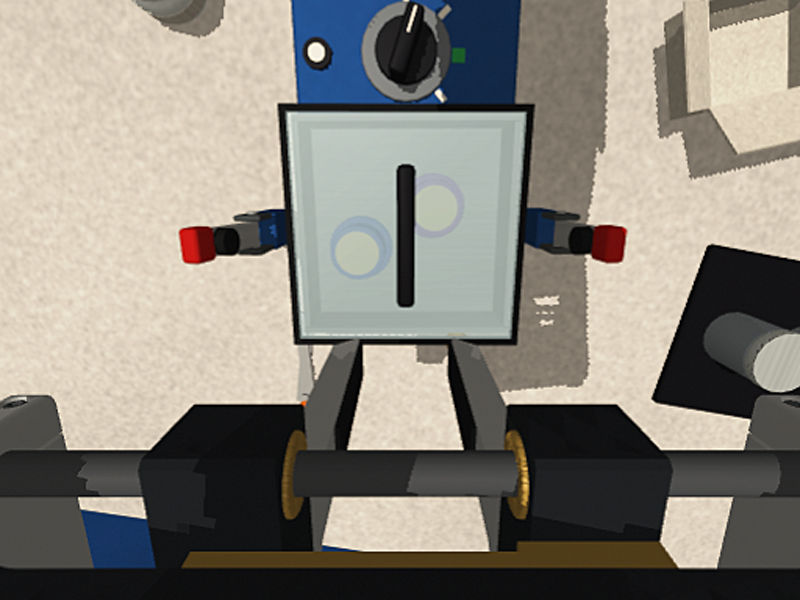

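The lid sits square on the rim, with corners at (279,105), (534,105), (517,343) and (297,343). The handle runs towards the dial, and the clamp tips are at (196,245) and (610,244).

Run:
```python
from h import *
im,P=load('w8.png'); s=.64; p=(567.8,213.0,.1826)
c=at_z(P,np.array([(278,104),(535,104),(518,344),(296,344)])*s,68); print(c.round(1).tolist(),c.mean(0),'unit',p)
h=at_z(P,np.array([(405,164),(405,308)])*s,114); v=h[0]-h[1]; print(h.mean(0),np.degrees(np.arctan2(v[1],v[0]))-180)
def W(X): X=np.atleast_2d(X);c,d=np.cos(p[2]),np.sin(p[2]); return np.c_[p[0]+c*X[:,0]-d*X[:,1],p[1]+d*X[:,0]+c*X[:,1],X[:,2]]
hsv=cv2.cvtColor(im,cv2.COLOR_BGR2HSV); m=((hsv[...,0]<6)|(hsv[...,0]>174))&(hsv[...,1]>170)&(hsv[...,2]>80)
n,l,st,ce=cv2.connectedComponentsWithStats(m.astype(np.uint8))
for i in range(1,n):
    if st[i,4]>60: print(st[i],ce[i])
for sgn in (1,-1):
  for a in np.arange(1.5,1.95,.1):
    # tip box: along 60..80, x +-12, thickness +-7
    B=[(x,sgn*(127-r*np.cos(a)+t*np.sin(a)),82+r*np.sin(a)+t*np.cos(a)) for x in(-12,12) for r in(60,80) for t in(-7,7)]
    q=proj(P,W(B)); print(sgn,round(a,2),np.r_[q.min(0),q.max(0)-q.min(0)].round(1))
for y in (127,-127):
    print(W([(0,y,82)]),W([(0,y*57/127,0)]),W([(0,y*170/127,0)]))
```

```text
[[486.2, 93.9, 68.0], [448.9, 296.9, 68.0], [650.8, 334.3, 68.0], [688.0, 132.0, 68.0]] [568.46406582 214.27080361  68.        ] unit (567.8, 213.0, 0.1826)
[568.59405544 212.71472229 114.        ] -349.57284682705745
[115 145  23  24 443] [125.61173815 155.9006772 ]
[379 144  22  24 415] [389.72289157 155.1373494 ]
1 1.5 [364.3 144.3  22.4  25.4]
1 1.6 [370.  144.3  24.4  25.4]
1 1.7 [375.6 144.2  26.   25.5]
1 1.8 [380.9 144.1  27.2  25.5]
1 1.9 [385.9 143.9  28.   25.4]
-1 1.5 [132.6 144.5  22.3  25.4]
-1 1.6 [124.9 144.5  24.3  25.3]
-1 1.7 [117.7 144.4  25.9  25.5]
-1 1.8 [111.2 144.3  27.2  25.5]
-1 1.9 [105.4 144.1  28.   25.4]
[[544.7384562  337.88861116  82.        ]] [[557.44954334 269.05236879   0.        ]] [[536.93021697 380.17373148   0.        ]]
[[590.8615438   88.11138884  82.        ]] [[578.15045666 156.94763121   0.        ]] [[598.66978303  45.82626852   0.        ]]
```

Emit:
servo_tool(rows=[[0,0,0,-16,40,0,1],[0,0,0,-16,40,0,1],[0,0,0,-16,41,0,1],[0,0,0,-17,42,0,1],[0,0,0,0,0,-45,1],[0,0,0,0,0,-45,1],[0,0,0,0,0,-35,1],[0,0,0,0,0,0,1],[0,0,0,0,0,0,1]], grip_force=20)

```text
clock: 25.9
eef_pos: [536.9, 382.8, 142.3]
eef_rot: [3.141, 0.002, -2.96]
wrist_force: [0.1, 0.0, -0.4]
finger_gap: 0.6
finger_force: 0.0
```

Emit:
servo_tool(rows=[[0,0,0,2.4,-12.7,0,1],[0,0,0,2.4,-12.7,0,1],[0,0,0,3.5,-18.7,0,1],[0,0,0,3.6,-19.6,-2,1],[0,0,0,2.2,-11.7,-6,1],[0,0,0,1.8,-9.8,-9,1],[0,0,0,1.5,-7.9,-12,1],[0,0,0,1.2,-6.4,-13,1],[0,0,0,0.7,-3.9,-8,1],[0,0,0,0,0,0,1]])

```text
clock: 27.15
eef_pos: [555.7, 279.0, 89.7]
eef_rot: [-3.141, -0.001, -2.96]
wrist_force: [0.3, -0.2, -0.5]
finger_gap: 0.5
finger_force: 0.0
```

Emit:
servo_tool(rows=[[0,0,0,0,0,-3,1],[0,0,0,0,0,-2,1],[0,0,0,0,0,0,1]])

```text
clock: 27.52
eef_pos: [556.2, 279.2, 88.8]
eef_rot: [-3.141, 0.002, -2.959]
wrist_force: [-15.3, -8.0, 34.1]
finger_gap: 0.6
finger_force: 17.0
```

Emit:
servo_tool(rows=[[0,0,0,0,0,30,1],[0,0,0,0,0,45,1],[0,0,0,0,0,45,1],[0,0,0,7,-39,0,1],[0,0,0,7,-39,0,1],[0,0,0,7,-39,0,1],[0,0,0,7,-39,0,1],[0,0,0,7,-39,0,1],[0,0,0,8,-40,0,1],[0,0,0,0,0,-25,1],[0,0,0,0,0,-32,1],[0,0,0,0,0,0,1],[0,0,0,0,0,0,1]])

```text
clock: 29.15
eef_pos: [599.4, 44.3, 149.6]
eef_rot: [-3.141, 0.001, -2.96]
wrist_force: [-0.0, -0.1, 0.3]
finger_gap: 0.5
finger_force: 0.0
```

Emit:
servo_tool(rows=[[0,0,0,0,0,-7,1],[0,0,0,-2.4,12.7,0,1],[0,0,0,-2.4,12.7,0,1],[0,0,0,-3.5,18.7,0,1],[0,0,0,-3.6,19.6,-2,1],[0,0,0,-2.2,11.7,-6,1],[0,0,0,-1.8,9.8,-9,1],[0,0,0,-1.5,7.9,-12,1],[0,0,0,-1.2,6.4,-13,1],[0,0,0,-0.7,3.9,-8,1],[0,0,0,0,0,-2,1],[0,0,0,0,0,0,1]])

```text
clock: 30.65
eef_pos: [579.4, 147.7, 89.3]
eef_rot: [3.141, -0.001, -2.96]
wrist_force: [-1.0, 0.8, 2.1]
finger_gap: 0.3
finger_force: 0.9
```

Emit:
servo_tool(rows=[[0,0,0,0,0,-2,1],[0,0,0,0,0,-2,1],[0,0,0,0,0,0,1]])

```text
clock: 31.02
eef_pos: [580.0, 147.8, 88.7]
eef_rot: [3.141, 0.002, -2.96]
wrist_force: [-15.4, -0.3, 33.4]
finger_gap: 0.5
finger_force: 16.7
```

Emit:
servo_tool(rows=[[0,0,0,0,0,30,1],[0,0,0,0,0,45,1],[0,0,0,0,0,25,0.8],[0,0,-4.3,-39,10,0,0.5],[0,0,-4.3,-39,10,0,0.5],[0,0,-4.3,-39,9,0,0.5],[0,0,-4.2,-39,9,0,0.5],[0,0,0,0,0,0,0.5],[0,0,0,0,0,0,0.5]])

```text
clock: 32.15
eef_pos: [424.2, 185.5, 185.6]
eef_rot: [3.141, 0.001, 3.026]
wrist_force: [0.4, -0.9, 0.9]
finger_gap: 46.9
finger_force: 0.0
```

Run:
```python
from tops import *
st=manip.read_state(); print(st['eef_pos'],st['finger_gap'],st['eef_rot'])
im,P=snap('wrist','w9.png'); snap('side','d9.png'); b,_=load('d9.png')
k=cv2.resize(im,(533,400),interpolation=cv2.INTER_CUBIC)[:,:,::-1]
c=cv2.resize(b[110:210,170:300],(260,200),interpolation=cv2.INTER_CUBIC)
k2=np.zeros((600,800,3),np.uint8); k2[:400,:533]=k; k2[:200,533:793]=c
s,_=snap('scene','s9.png'); k2[400:600,:300]=cv2.resize(s[170:260,240:375][:,:,::-1],(300,200))
cv2.imwrite('pics/w9b.png',k2)
```

```text
[424.18289036 185.50241901 185.55850866] 46.90990230698923 [3.14137016e+00 5.05777386e-04 3.02563517e+00]
```

View pics/w9b.png

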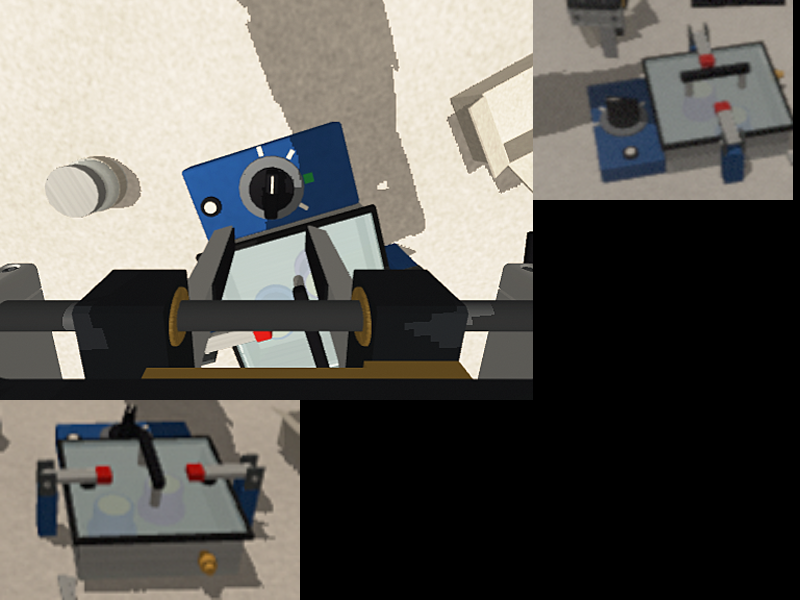

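Both clamps lie level on the lid, with red tips at (103,474) and (195,471) in the inset. The lid is still square, and the dial's grip bar at (271,190) is upright in the picture, lined up with the fingers. I'll grip it now.

Emit:
servo_tool(rows=[[0,0,0,0,1,-45,0.5],[0,0,0,0,0,-45,0.5],[0,0,0,0,0,-30,0.5],[0,0,0,0,0,-11,0.5],[0,0,0,0,0,0,0.5],[0,0,0,0,0,0,1],[0,0,0,0,0,0,1],[0,0,0,0,0,0,1],[0,0,0,0,0,0,1]], grip_force=30)

```text
clock: 33.42
eef_pos: [423.8, 187.2, 54.9]
eef_rot: [3.14, 0.001, 3.025]
wrist_force: [-0.9, 2.9, 2.7]
finger_gap: 13.9
finger_force: 29.9
```

Emit:
servo_tool(rows=[[0,0,0,0,0,0,1],[0,0,-9,0,0,0,1],[0,0,-9,0,0,0,1],[0,0,-9,0,0,0,1],[0,0,-9,0,0,0,1],[0,0,-9,0,0,0,1],[0,0,-9,0,0,0,1],[0,0,-9,0,0,0,1],[0,0,-9,0,0,0,1],[0,0,-2.5,0,0,0,1],[0,0,0,0,0,0,1]])

```text
clock: 34.8
eef_pos: [423.5, 186.9, 54.8]
eef_rot: [-3.142, -0.001, 1.724]
wrist_force: [-3.4, 2.8, 4.1]
finger_gap: 13.8
finger_force: 29.9
```

Emit:
servo_tool(rows=[[0,0,0,0,0,0,0.7],[0,0,0,0,0,0,0.7],[0,0,0,0,0,0,0.7],[0,0,0,0,0,30,0.7],[0,0,0,0,0,50,0.7],[0,0,0,0,0,60,0.7],[0,0,0,0,0,60,0.7],[0,0,0,0,-50,0,0.7],[0,0,0,0,-50,0,0.7],[0,0,0,30,-20,0,0.7],[0,0,0,0,0,0,0.7]])

```text
clock: 36.17
eef_pos: [454.4, 65.3, 254.2]
eef_rot: [-3.141, 0.0, 1.722]
wrist_force: [0.3, 0.2, 0.2]
finger_gap: 27.8
finger_force: 0.0
```

Run:
```python
from tops import *
st=manip.read_state(); print(st['eef_pos'],st['finger_gap'],st['eef_rot'])
im,P=snap('wrist','w10.png'); snap('scene','s10.png'); s,_=load('s10.png')
k=cv2.resize(im[:300,:400],(800,600),interpolation=cv2.INTER_CUBIC)[:,:,::-1].copy()
k[440:600,560:800]=cv2.resize(s[170:260,240:375],(240,160))
cv2.imwrite('pics/w10b.png',k)
```

```text
[454.43679353  65.26087244 254.18341678] 27.778095440694692 [-3.14122770e+00  1.04815607e-04  1.72230809e+00]
```

View pics/w10b.png

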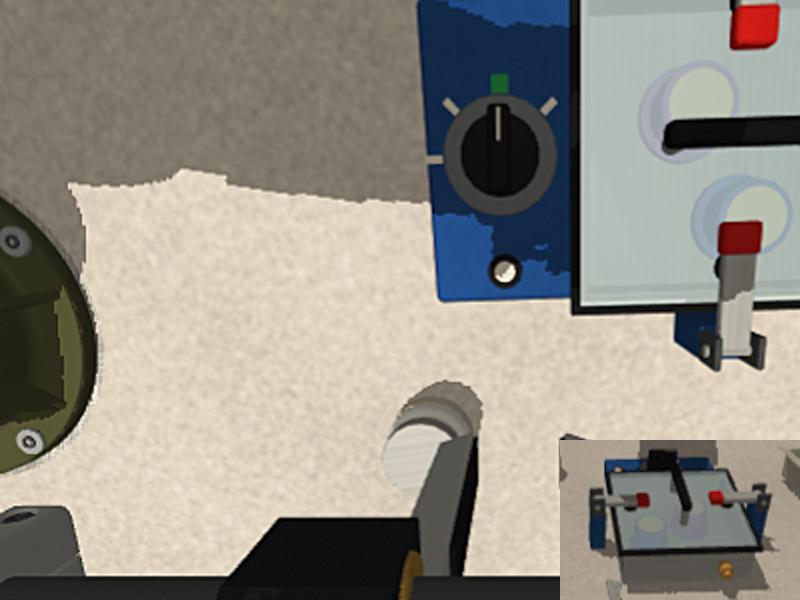

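The dial's white line at (498,125) points at the green mark at (499,83). Both clamps are level, the lid is square, and both cups stand inside.

```bash
python3 -c "
from cell import manip
print(manip.sign_off())"
```

```text
the job is handed in; nothing more can be done
None
```

I handed in the job: the blue and lilac cups are in the chamber, the lid is on square, both clamps are down and the dial is on the green mark. I left the orange and yellow look-alikes alone and saw no teal or coral cup; sign-off returned no verdict.

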